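# Stock check of a slide-out tray: out to the lock, then released home

## Robot

A 6-joint arm with a two-finger parallel gripper is mounted at the origin on a cart in front of the work surface, level with it; the furniture and walls round the work are solid. World frame = base frame: x ahead of the robot, y to its left, z up, the work surface at z = 0. Lengths are in mm, angles in rad, forces in N, time in s.
With the tool pointing down it reaches from about 275 to 750 mm from the base axis. Payload 10.2 kg.
Tool frame: the origin (TCP) lies midway between the tips of the shut fingers; the grasp point (between the pads) lies 19 mm behind it; z points along the fingers, y is the line along which they close (so a half turn about z gives the same grasp; the last joint's range is limited). The gripper opens to 85 mm and grips with 20 to 120 N. Pads are 22 mm wide; open, the fingers measure 114 mm over their backs; the gripper's body (76 mm by 85 mm) begins 54 mm behind the grasp point. The pads swing forward as they close: fully open they stand 13 mm farther back than shut.
Start: joints at [1.119, 0.313, 1.498, -0, 1.331, -0.223], TCP at [119.087, 511.321, 231.294] pointing down, gripper open.
Joint ranges: [-2.94, 2.94], [-0.97, 2.17], [0.19, 2.56], [-1.23, 4.37], [0.02, 3.11], [-2.88, 2.88]. Speed limits (rad/s): [2.39, 2.39, 3.01, 3.14, 3.14, 3.14].

## Interface

Orientations are given as a unit quaternion [w, x, y, z].
In Python, from rig import sense, capture, finish_job, find_in, place_of gives the robot as it stands. The module is installed in compiled form; this text tells all that it offers.
- The arm moves only by the shell command python3 -m jog 'ROWS' [FORCE]. ROWS is JSON, a list of rows, each an object of numbers: "tx", "ty", "tz": the shift along the tool's x, y, z in mm; "ax", "ay", "az": the turn, a rotation vector about the tool's x, y, z in rad; "jaw": the closure, from -1 (fully open) to 1 (shut), so that 0 is half open. In form: [{"tx": .., "ty": .., "tz": .., "ax": .., "ay": .., "az": .., "jaw": ..}, ...]. A call has 1 to 5 rows; each row shifts and turns the commanded pose from where the row before left it, along the tool's axes as they then stand; what a row does not reach is not made up. A row lasts 1/8 s, in which the tool goes at most 62.5 mm and 10.7 degrees, less where a joint would pass 70% of its speed; a pose out of reach is approached as far as the arm can. A call with a gripper value outside its range is refused whole. The fingers move at their own pace and stop on an object; FORCE is the grip in N (left out, the last holds). Time passes only in rows, so rows that do not move let the fingers close. It gives the time, the measured TCP pose, the force, the opening and the grip force at its end, in the units of the state.
- sense(): the state, without advancing time (a new reading comes with each control period).
- capture(name): name is "side" or "top"; returns a dict with "color" (420x560x3 uint8, red, green, blue), "depth" (420x560 float32, mm along the optical axis (not along the pixel's ray), 0 where there is no reading), "fx", "fy", "cx", "cy" (pixels), "k1" (the pictures are not rectified: a ray, as slopes to the right and down, at radius r is drawn at 1 + k1 r^2 times it, then the intrinsics apply), "camera_from_world" (4x4, takes a point from world to camera coordinates). Camera axes: x right, y up, looking along -z (the intrinsics and any distortion apply to the point x, -y, -z); pixel columns grow to the right and rows downward; lengths in mm; the calibration is good to about 2 mm. A picture is of the moment at which its call begins.
- finish_job(): hands the job in; it is judged then, once.
Trained networks look in the newest picture that a camera, given by its name, has taken for a name from the list of things; names that differ only in an ending like _2 or _b are one class to them, and where a whole thing is asked for, a point or a joint stands for the part that bears it (a point fixed in the world has none). Each returns a list of dicts, best first, with "conf" (0 to 1); they miss things now and then, are a little off and sometimes report something else, mostly with a low value. They report only what shows in the picture. A call takes as long as a camera call.
- find_in(query, camera): "centre" ([column, row] in pixels, amid what is visible of it).
- place_of(query, camera): "centre" ([column, row] in pixels: a listed point, or the origin of a listed thing).
The state is a dict: "time_s": time; "joints": joint angles; "dq": joint speeds; "tau": joint torques, N m; "eef_pos": TCP position; "ee_rot": TCP orientation; "force": force on the tool from outside, world axes, zero at the start; "wrist_torque": the same for the moment, N m; "grip_width": opening from 0.0 (shut) to 1.0 (fully open); "grip_force": force on a finger pad.
Only numpy, scipy, OpenCV 4.12 (cv2) and the standard library are available. Lean on these libraries where they do the work, as an engineer would, in place of code of your own. Each camera call takes 0.05 s, during which the arm holds its last target. There are 200 camera calls.

## Task

Two slide-out units stand side by side on the worktop, a tall one and a low one. Pull the tray of the tall unit out by its handle until it locks, then let go and leave it standing out on its own for two seconds so that its stock can be seen; then press the black release button on top of the same unit so that the tray runs fully home. Leave the low unit's tray shut.

Things in the scene. Friction and masses are not known exactly. Their poses are not given: they have to be found in the camera images.
- tall_tray (a joint): Travel (m) of the tray in the tall unit, a grey housing 240 deep, 140 wide, 130 mm high, fixed, left or right of the low one. 0 = home, 0.110 = locked, 0.118 = end stop. A damped spring draws the tray home (3 to 4 N, about 1 s for the whole way); pulling takes up to 15 N. The latch snaps in just past 0.110: pull to about 0.115, let go, and it rests at 0.110 until the release is pressed.
- tall_handle (a point): Middle of the steel bow handle on the tall unit's tray: a level round bar 12 mm thick, 100 mm long, 103 mm above the worktop, 48 mm in front of the front plate (42 mm free behind it); the housing's top is 27 mm above its centre. Moves with the tray. x axis points into the unit (the tray comes out along minus x), y along the bar, z up. The unit is turned up to 6 degrees.
- tall_button (a point): Centre of the top of the tall unit's release: a black round push button, 28 mm across, on the housing's top near the front right corner, 146 mm above the worktop, 16 mm above the housing. Springs up by itself; full travel 10 mm down takes 5 N; after 7 mm the tray is freed and runs home by itself, so hold it down half a second. Axes as the handle's.
- low_tray (a joint): The same travel for the low unit beside it (85 mm high, else of the same build and button, its bow handle only 60 mm long): 0 = home. It must stay home.

How it is judged (in metres and radians):
On the way, in this order (a step that is already met when the one before it is completed fails the run):
1. the tall unit's tray is locked out and stands there with nothing touching it, for at least 1 s (value of joint tall_tray above 0.1 m and contact force between each of the arm, the fingers and anything else below 0.2 N), for 1 s.
2. the tray has run home after the release (value of joint tall_tray below 0.01 m), for 0.2 s.
At the end, for the whole second after the job is handed in: The tall unit's tray, after standing locked out untouched for at least 1 s, is home again (within 10 mm), and the low unit's tray is home (within 10 mm) (value of joint each of tall_tray, low_tray below 0.01 m).
It fails at once if the low unit's tray is pulled out by more than 20 mm (value of joint low_tray above 0.02 m).
It also fails if it takes over 42 s, if anything falls off the work surface, if the arm or the gripper's body presses on something with over 40 N, if the wrist force passes 120 N, or if a joint passes its speed limit or range.

## Working session

There is one attempt and no reset: what is moved stays moved. The work goes in short steps, Python scripts to look and compute and a shell command to move; the robot and the scene stay as the last step left them, time stands still between calls to the robot, and variables do not carry over. Pictures are saved under pics/ and viewed, at most 10 in all, crops included, and the job is handed in when it is done.

```bash
mkdir -p pics; cat > h.py <<'E'
import numpy as np, cv2
from rig import *
def pix2world(c,uv,z=None,depth=None):
    K=np.array([[c["fx"],0,c["cx"]],[0,c["fy"],c["cy"]],[0,0,1.]])
    p=cv2.undistortPoints(np.array([[uv]],float),K,np.array([c["k1"],0,0,0.]))[0,0]
    T=np.linalg.inv(np.array(c["camera_from_world"]))
    d=T[:3,:3]@np.array([p[0],-p[1],-1.]); o=T[:3,3]
    return o+d*((z-o[2])/d[2] if z is not None else depth)
E
python3 - <<'E'
from h import *
for n in("side","top"):
    c=capture(n); cv2.imwrite(f"pics/{n}0.png",c["color"][:,:,::-1])
    T=np.linalg.inv(np.array(c["camera_from_world"])); print(n,T[:3,3].round(),(-T[:3,2]).round(2))
    for q,z in(("tall_handle",103),("tall_button",146)):
        for r in place_of(q,n)[:3]: print(q,r,pix2world(c,r["centre"],z=z).round(1), pix2world(c,r["centre"],depth=c["depth"][int(r["centre"][1]),int(r["centre"][0])]).round(1))
s=sense();print(s)
E
```

```text
side [ 847. -154.  863.] [-0.25  0.4  -0.88]
tall_handle {'centre': [208.8, 230.9], 'conf': 0.72} [541.2  87.7 103. ] [541.9  87.1 104.9]
tall_button {'centre': [229.0, 255.5], 'conf': 0.47} [620.2  51.  146. ] [619.6  51.5 144.4]
top [539. 205. 974.] [ 0.09 -0.01 -1.  ]
tall_handle {'centre': [340.0, 241.2], 'conf': 0.85} [537.5  91.  103. ] [537.5  91.4 105.9]
tall_button {'centre': [359.7, 193.4], 'conf': 0.73} [631.7  54.3 146. ] [631.8  54.2 145.1]
{'time_s': 0.3, 'joints': array([ 1.11860255e+00,  3.13085772e-01,  1.49791736e+00,  1.97432045e-05,
        1.33102526e+00, -2.23367800e-01]), 'dq': array([-0.00030063, -0.00347744, -0.00057334,  0.00156348, -0.00014222,
       -0.00066757]), 'tau': array([-1.72064961e-04, -4.11774409e+01, -2.59562516e+01, -1.45564600e-04,
        2.07172270e-03,  1.82683300e-05]), 'eef_pos': array([119.04438187, 511.24703721, 231.11718036]), 'ee_rot': array([-8.12469462e-05,  1.14165864e-01,  9.93461679e-01, -2.02378949e-04]), 'force': array([ 0.55615815, -0.30816467, -0.88004437]), 'wrist_torque': array([ 0.06061603,  0.04856256, -0.04607139]), 'grip_force': 0.0, 'grip_width': 1.0016696896305595}
```

View pics/top0.png

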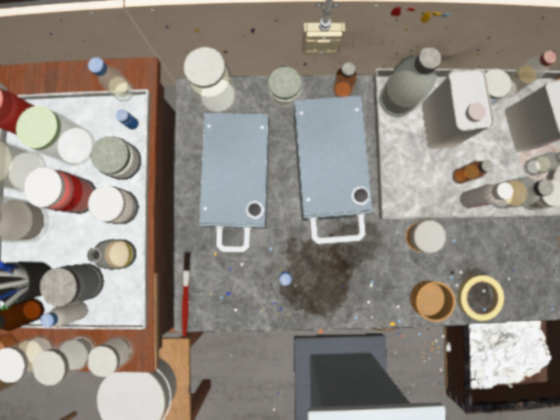

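View pics/side0.png

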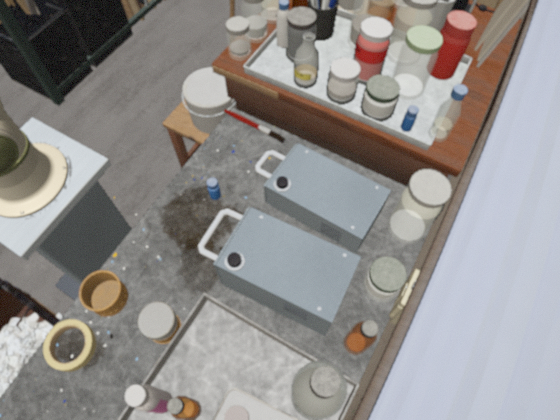

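The pictures show the tall unit as the right one in the top view: button at (360,195), handle bar from about (315,241) to (363,237). In the side view the button is at (234,261). The network's side button position is a few pixels off.

```bash
python3 - <<'E'
from h import *
for n in("top","side"):
    c=capture(n); D=c["depth"]; T=np.linalg.inv(np.array(c["camera_from_world"]))
    K=np.array([[c["fx"],0,c["cx"]],[0,c["fy"],c["cy"]],[0,0,1.]])
    v,u=np.mgrid[:420,:560]; p=cv2.undistortPoints(np.stack([u.ravel(),v.ravel()],1).astype(float)[:,None],K,np.array([c["k1"],0,0,0.]))[:,0]
    d=D.ravel(); P=(np.c_[p[:,0],-p[:,1],-np.ones(len(p))]*d[:,None])@T[:3,:3].T+T[:3,3]; P=P[d>0]; rgb=c["color"].reshape(-1,3)[d>0].astype(int)
    near=lambda x0,x1,y0,y1:(P[:,0]>x0)&(P[:,0]<x1)&(P[:,1]>y0)&(P[:,1]<y1)
    b=P[near(515,552,20,160)&(abs(P[:,2]-105)<12)]; 
    f=np.polyfit(b[:,1],b[:,0],1); print(n,"bar",len(b),np.median(b,0).round(1),b.min(0).round(),b.max(0).round(),"yaw",np.degrees(np.arctan(-f[0])).round(2))
    k=P[near(600,660,20,90)&(P[:,2]>138)&(rgb.max(1)<70)]; print("button",len(k),k.mean(0).round(1),k.min(0).round(),k.max(0).round())
    h=P[near(560,860,-50,180)&(abs(P[:,2]-130)<5)].astype(np.float32); r=cv2.minAreaRect(h[:,:2]);print("housing",r)
    # heights on route
    for t in np.linspace(0,1,8):
        x,y=119+t*400,511-t*420; m=near(x-80,x+80,y-80,y+80)
        if m.any(): print((round(x),round(y)),P[m][:,2].max().round(),end=" ")
    print()
E
```

```text
top bar 303 [542.7  97.8 107.5] [534.  41. 101.] [552. 149. 112.] yaw 1.84<stdin>:10: RuntimeWarning: Mean of empty slice.
  ret = um.true_divide(
Traceback (most recent call last):
ValueError: zero-size array to reduction operation minimum which has no identity
```

```bash
python3 - <<'E'
from h import *
for n,(bu,bv) in(("top",(360,195)),("side",(234,261))):
    c=capture(n); D=c["depth"]; T=np.linalg.inv(np.array(c["camera_from_world"]))
    K=np.array([[c["fx"],0,c["cx"]],[0,c["fy"],c["cy"]],[0,0,1.]])
    v,u=np.mgrid[:420,:560]; p=cv2.undistortPoints(np.stack([u.ravel(),v.ravel()],1).astype(float)[:,None],K,np.array([c["k1"],0,0,0.]))[:,0]
    d=D.ravel(); P=(np.c_[p[:,0],-p[:,1],-np.ones(len(p))]*d[:,None])@T[:3,:3].T+T[:3,3]; P=P[d>0]
    near=lambda x0,x1,y0,y1:(P[:,0]>x0)&(P[:,0]<x1)&(P[:,1]>y0)&(P[:,1]<y1)
    g=c["color"].max(2)[bv-12:bv+13,bu-12:bu+13]; ys,xs=np.where(g<80); q=(xs.mean()+bu-12,ys.mean()+bv-12)
    print(n,"button px",q,len(xs),pix2world(c,q,z=146).round(1))
    h=P[near(560,860,-50,180)&(abs(P[:,2]-130)<5)].astype(np.float32); h=h[::1]; print("housing",cv2.minAreaRect(h[:,:2]),cv2.boxPoints(cv2.minAreaRect(h[:,:2])).round())
    b=P[near(520,556,30,155)&(abs(P[:,2]-105)<8)]; print("bar",np.median(b,0),[np.percentile(b[(b[:,1]>y)&(b[:,1]<y+15)][:,0],[10,50]).round(1) for y in(45,60,75,90,105,120)])
    for t in np.linspace(0,1,8):
        x,y=119+t*400,511-t*420; m=near(x-80,x+80,y-80,y+80)
        if m.any(): print((round(x),round(y)),P[m][:,2].max().round(),end=" ")
    print()
E
```

```text
top button px (np.float64(nan), np.float64(nan)) 0 [nan nan nan]<stdin>:8: RuntimeWarning: Mean of empty slice.
  ret = ret.dtype.type(ret / rcount)
Traceback (most recent call last):
cv2.error: OpenCV(4.12.0) /io/opencv/modules/imgproc/src/convhull.cpp:143: error: (-215:Assertion failed) total >= 0 && (depth == CV_32F || depth == CV_32S) in function 'convexHull'
```

```bash
python3 - <<'E'
from h import *
c=capture("top"); cv2.imwrite("pics/top1.png",c["color"][:,:,::-1]); D=c["depth"]
print((D>0).mean(),c["color"][190:200:3,352:370:3].max(2),D[120:220:20,300:380:15].round(),c["camera_from_world"])
for uv in((330,150),(360,195),(338,239)): print(pix2world(c,uv,depth=D[uv[1],uv[0]]))
K=np.array([[c["fx"],0,c["cx"]],[0,c["fy"],c["cy"]],[0,0,1.]]);print(K,c["k1"])
E
```

```text
0.9959651360544217 [[196 199  98  82 109 200]
 [213 103  86  88  88 155]
 [219  92  93  98  99 141]
 [207 164  94 105 117 202]] [[865. 864. 864. 865. 865. 992.]
 [859. 860. 860. 860. 861. 993.]
 [854. 854. 855. 858. 858. 988.]
 [883. 852. 850. 855. 850. 984.]
 [957. 848. 847. 848. 835. 980.]] [[-1.86706812e-02 -9.99809414e-01  5.70452100e-03  2.09942358e+02]
 [ 9.95433986e-01 -1.80541893e-02  9.37295387e-02 -6.23864518e+02]
 [-9.36086847e-02  7.42846841e-03  9.95581354e-01 -9.20291232e+02]
 [ 0.00000000e+00  0.00000000e+00  0.00000000e+00  1.00000000e+00]]
[723.96402185 109.51400297 131.30163178]
[628.56159177  53.77694696 145.59037909]
[542.11879547  95.91568828 110.09879995]
[[418.92252865   0.         287.22028464]
 [  0.         418.92252865 202.26555744]
 [  0.           0.           1.        ]] -0.09355928957816381
```

View pics/top1.png

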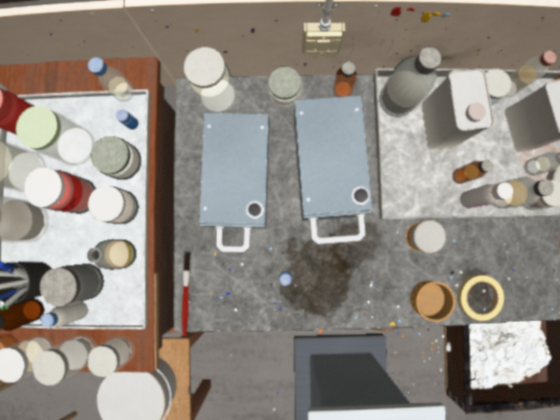

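Unchanged picture: unit, button (361,195) and bar (338,239) as before. The script errors came from a non-contiguous array and a threshold set too dark.

```bash
cat >> h.py <<'E'
def cloud(c):
    T=np.linalg.inv(np.array(c["camera_from_world"])); K=np.array([[c["fx"],0,c["cx"]],[0,c["fy"],c["cy"]],[0,0,1.]])
    v,u=np.mgrid[:420,:560]; p=cv2.undistortPoints(np.stack([u.ravel(),v.ravel()],1).astype(float)[:,None],K,np.array([c["k1"],0,0,0.]))[:,0]
    d=c["depth"].ravel(); P=(np.c_[p[:,0],-p[:,1],-np.ones(len(p))]*d[:,None])@T[:3,:3].T+T[:3,3]; return P[d>0]
E
python3 - <<'E'
from h import *
for n,(bu,bv) in(("top",(360,195)),("side",(234,261))):
    c=capture(n); P=cloud(c)
    near=lambda x0,x1,y0,y1:(P[:,0]>x0)&(P[:,0]<x1)&(P[:,1]>y0)&(P[:,1]<y1)
    g=c["color"].max(2)[bv-10:bv+11,bu-10:bu+11]; ys,xs=np.where(g<120); q=(xs.mean()+bu-10,ys.mean()+bv-10)
    print(n,"button px",q,len(xs),pix2world(c,q,z=146).round(1))
    h=P[near(560,860,-50,180)&(abs(P[:,2]-130)<6)][:,:2].astype(np.float32).copy(); r=cv2.minAreaRect(h); print("housing",r,cv2.boxPoints(r).round().tolist())
    b=P[near(515,560,20,170)&(abs(P[:,2]-105)<8)]; print("bar",[(np.percentile(b[(b[:,1]>y)&(b[:,1]<y+15)][:,0],[10,50,90]).round(1).tolist() if ((b[:,1]>y)&(b[:,1]<y+15)).any() else 0) for y in range(45,140,15)])
    for t in np.linspace(0,1,8):
        x,y=119+t*400,511-t*420; m=near(x-80,x+80,y-80,y+80)
        if m.any(): print((round(x),round(y)),P[m][:,2].max().round(),end=" ")
    print()
E
```

```text
top button px (np.float64(360.4824561403509), np.float64(194.71929824561403)) 114 [629.1  52.9 146. ]
housing ((723.2339477539062, 59.46812057495117), (262.337158203125, 229.21511840820312), 3.129394769668579) [[586.0, 167.0], [599.0, -62.0], [860.0, -48.0], [848.0, 181.0]]
bar [[541.2, 548.5, 557.6], [537.6, 543.4, 547.7], [537.8, 543.7, 548.0], [536.1, 542.1, 546.2], [536.3, 540.5, 546.5], [534.6, 540.6, 544.8], [538.8, 547.2, 557.5]]
(119, 511) -181.0 (176, 451) -332.0 (233, 391) 121.0 (290, 331) 5.0 (348, 271) 6.0 (405, 211) 68.0 (462, 151) 111.0 (519, 91) 134.0 
side button px (np.float64(233.7051282051282), np.float64(259.7628205128205)) 156 [632.4  48.3 146. ]
housing ((714.588623046875, 103.6014404296875), (245.79464721679688, 142.04432678222656), 3.2423620223999023) [[588.0, 168.0], [596.0, 26.0], [841.0, 40.0], [833.0, 181.0]]
bar [[543.2, 548.9, 555.9], [542.1, 547.1, 550.5], [541.2, 546.3, 549.6], [540.2, 545.4, 549.1], [539.4, 545.4, 548.6], [538.8, 543.8, 547.5], [542.8, 550.4, 557.5]]
(119, 511) 264.0 (176, 451) 264.0 (233, 391) 122.0 (290, 331) 6.0 (348, 271) 5.0 (405, 211) 68.0 (462, 151) 112.0 (519, 91) 133.0
```

```bash
python3 -m jog '[{"az":0.18},{"az":0.18},{"az":0.18},{"az":0.18},{"az":0.18}]'; python3 -m jog '[{"az":0.18,"jaw":-0.2},{"az":0.206,"jaw":-0.2},{"jaw":-0.2}]'
cat > go.py <<'E'
from h import *; import sys
from scipy.spatial.transform import Rotation as R
s=sense(); q=s["ee_rot"]; r=R.from_quat(np.r_[q[1:],q[0]]); M=r.as_matrix()
y=np.radians(3.2); Y=[np.cos(y),np.sin(y),0]; Z=[0,0,-1]; G=np.c_[np.cross(Y,Z),Y,Z]
t=np.array(sys.argv[1:4],float)
print("tool shift",(M.T@(t-s["eef_pos"])).round(1),"rotvec",R.from_matrix(M.T@G).as_rotvec().round(3),"pos",s["eef_pos"].round(1),"yaxis",M[:,1].round(3),"w",round(s["grip_width"],3),"F",s["force"].round(1),s["joints"].round(2))
E
python3 go.py 543.5 94 231
```

```text
tool shift [-5.080e+02 -3.102e+02  3.000e-01] rotvec [-0.     0.     1.286] pos [119.1 511.3 231.3] yaxis [ 0.227  0.974 -0.   ] w 1.001 F [-1.   0.5  0.4] [ 1.12  0.31  1.5  -0.    1.33 -0.22]schema error: expected keys tx, ty, tz, ax, ay, az, jaw
schema error: expected keys tx, ty, tz, ax, ay, az, jaw
```

```bash
python3 -m jog '[{"tx":0,"ty":0,"tz":0,"ax":0,"ay":0,"az":0.18,"jaw":-0.2},{"tx":0,"ty":0,"tz":0,"ax":0,"ay":0,"az":0.18,"jaw":-0.2},{"tx":0,"ty":0,"tz":0,"ax":0,"ay":0,"az":0.18,"jaw":-0.2},{"tx":0,"ty":0,"tz":0,"ax":0,"ay":0,"az":0.18,"jaw":-0.2},{"tx":0,"ty":0,"tz":0,"ax":0,"ay":0,"az":0.18,"jaw":-0.2}]'
python3 -m jog '[{"tx":0,"ty":0,"tz":0,"ax":0,"ay":0,"az":0.18,"jaw":-0.2},{"tx":0,"ty":0,"tz":0,"ax":0,"ay":0,"az":0.18,"jaw":-0.2},{"tx":0,"ty":0,"tz":0,"ax":0,"ay":0,"az":0.026,"jaw":-0.2}]'
python3 go.py 543.5 94 231
```

```text
time_s: 1.18
eef_pos: [119.1, 511.3, 231.3]
ee_rot: [0.0, 0.537, 0.843, 0.0]
force: [0.1, -0.1, -0.0]
grip_width: 0.598
grip_force: 0.0
time_s: 1.55
eef_pos: [119.1, 511.3, 231.3]
ee_rot: [0.0, 0.687, 0.727, -0.0]
force: [-0.1, 0.6, -1.4]
grip_width: 0.595
grip_force: 0.0
tool shift [-4.405e+02  4.003e+02  3.000e-01] rotvec [-0.  0.  0.] pos [119.1 511.3 231.3] yaxis [ 0.998  0.056 -0.   ] w 0.595 F [-0.1  0.6 -1.4] [ 1.12  0.31  1.5  -0.    1.33  1.06]
```

```bash
python3 -m jog '[{"tx":-44,"ty":40,"tz":0,"ax":0,"ay":0,"az":0,"jaw":-0.1},{"tx":-44,"ty":40,"tz":0,"ax":0,"ay":0,"az":0,"jaw":-0.1},{"tx":-44,"ty":40,"tz":0,"ax":0,"ay":0,"az":0,"jaw":-0.1},{"tx":-44,"ty":40,"tz":0,"ax":0,"ay":0,"az":0,"jaw":-0.1},{"tx":-44,"ty":40,"tz":0,"ax":0,"ay":0,"az":0,"jaw":-0.1}]'
python3 -m jog '[{"tx":-44,"ty":40,"tz":0,"ax":0,"ay":0,"az":0,"jaw":-0.1},{"tx":-44,"ty":40,"tz":0,"ax":0,"ay":0,"az":0,"jaw":-0.1},{"tx":-44,"ty":40,"tz":0,"ax":0,"ay":0,"az":0,"jaw":-0.1},{"tx":-44,"ty":40,"tz":0,"ax":0,"ay":0,"az":0,"jaw":-0.1},{"tx":-44,"ty":40,"tz":0,"ax":0,"ay":0,"az":0,"jaw":-0.1}]'
python3 go.py 543.5 94 231
python3 - <<'E'
from h import *
c=capture("side");cv2.imwrite("pics/side2.png",c["color"][150:350,120:390,::-1].repeat(2,0).repeat(2,1))
E
```

```text
time_s: 2.17
eef_pos: [332.2, 301.4, 231.5]
ee_rot: [0.0, 0.686, 0.728, 0.0]
force: [0.2, 1.0, -0.6]
grip_width: 0.547
grip_force: 0.0
time_s: 2.8
eef_pos: [544.3, 92.8, 231.4]
ee_rot: [0.0, 0.686, 0.728, 0.0]
force: [0.3, 0.7, 1.1]
grip_width: 0.551
grip_force: 0.0
tool shift [ 1.3 -0.7  0.4] rotvec [ 0.    -0.     0.003] pos [544.3  92.8 231.4] yaxis [0.998 0.059 0.   ] w 0.551 F [0.3 0.7 1.1] [-0.04  0.37  1.41  0.    1.35 -0.1 ]
```

View pics/side2.png

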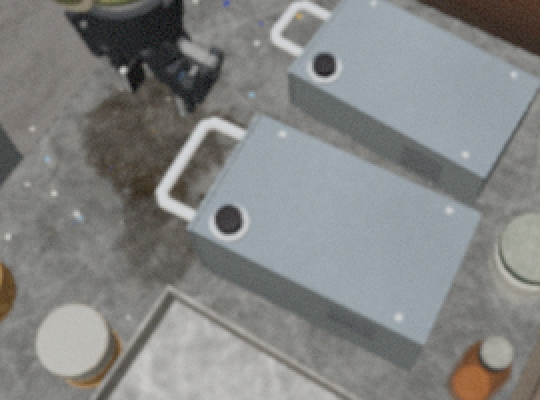

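The crop shows the open gripper above and left of the tall handle, whose bar runs from crop (165,195) to (212,125). Nothing is in the way, so I descend.

```bash
python3 -m jog '[{"tx":1,"ty":0,"tz":40,"ax":0,"ay":0,"az":0,"jaw":-0.1},{"tx":0,"ty":0,"tz":40,"ax":0,"ay":0,"az":0,"jaw":-0.1},{"tx":0,"ty":0,"tz":22,"ax":0,"ay":0,"az":0,"jaw":-0.1},{"tx":0,"ty":0,"tz":22,"ax":0,"ay":0,"az":0,"jaw":-0.1},{"tx":0,"ty":0,"tz":22,"ax":0,"ay":0,"az":0,"jaw":-0.1}]'
python3 go.py 543.5 94 84
python3 - <<'E'
from h import *
c=capture("side");cv2.imwrite("pics/side3.png",c["color"][170:320,150:350,::-1].repeat(3,0).repeat(3,1))
E
```

```text
time_s: 3.48
eef_pos: [543.0, 95.4, 84.6]
ee_rot: [0.0, 0.686, 0.728, 0.0]
force: [0.4, -0.4, -0.4]
grip_width: 0.55
grip_force: 0.0
tool shift [-1.5  0.4  0.6] rotvec [0.    0.    0.003] pos [543.   95.4  84.6] yaxis [0.998 0.059 0.   ] w 0.55 F [ 0.4 -0.4 -0.4] [-0.04  0.53  1.59 -0.    1.02 -0.1 ]
```

View pics/side3.png

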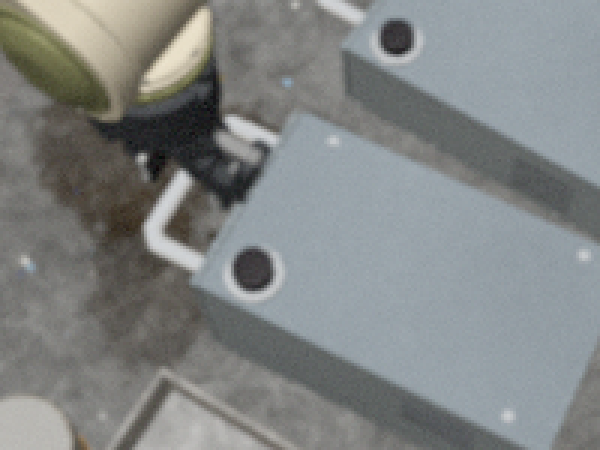

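The fingers straddle the bar around (185,180), one behind and one in front, with no contact force. I grip it now.

```bash
python3 -m jog '[{"tx":0,"ty":0,"tz":0,"ax":0,"ay":0,"az":0,"jaw":1},{"tx":0,"ty":0,"tz":0,"ax":0,"ay":0,"az":0,"jaw":1},{"tx":0,"ty":0,"tz":0,"ax":0,"ay":0,"az":0,"jaw":1},{"tx":0,"ty":0,"tz":0,"ax":0,"ay":0,"az":0,"jaw":1},{"tx":0,"ty":0,"tz":0,"ax":0,"ay":0,"az":0,"jaw":1}]' 40; python3 go.py 543.5 94 84
```

```text
time_s: 4.15
eef_pos: [542.8, 95.4, 86.4]
ee_rot: [0.0, 0.687, 0.727, -0.0]
force: [-5.4, -0.8, 5.9]
grip_width: 0.127
grip_force: 39.1
tool shift [-1.4  0.6  2.4] rotvec [-0.     0.     0.001] pos [542.8  95.4  86.4] yaxis [ 0.998  0.057 -0.   ] w 0.127 F [-5.4 -0.8  5.9] [-0.04  0.52  1.59 -0.    1.02 -0.1 ]
```

```bash
python3 -m jog '[{"tx":0,"ty":-20,"tz":0,"ax":0,"ay":0,"az":0,"jaw":1},{"tx":0,"ty":-20,"tz":0,"ax":0,"ay":0,"az":0,"jaw":1},{"tx":0,"ty":-20,"tz":0,"ax":0,"ay":0,"az":0,"jaw":1},{"tx":0,"ty":-20,"tz":0,"ax":0,"ay":0,"az":0,"jaw":1},{"tx":0,"ty":-20,"tz":0,"ax":0,"ay":0,"az":0,"jaw":1}]'; python3 -m jog '[{"tx":0,"ty":-8,"tz":0,"ax":0,"ay":0,"az":0,"jaw":1},{"tx":0,"ty":-5,"tz":0,"ax":0,"ay":0,"az":0,"jaw":1},{"tx":0,"ty":0,"tz":0,"ax":0,"ay":0,"az":0,"jaw":1}]';python3 go.py 543.5 94 84
```

```text
time_s: 4.78
eef_pos: [445.7, 89.8, 86.5]
ee_rot: [0.003, 0.687, 0.727, 0.003]
force: [24.9, 3.2, -11.1]
grip_width: 0.124
grip_force: 39.5
time_s: 5.15
eef_pos: [431.4, 89.1, 86.4]
ee_rot: [0.001, 0.687, 0.727, 0.001]
force: [4.1, 2.1, 2.2]
grip_width: 0.125
grip_force: 40.7
tool shift [ -1.4 112.1   2.8] rotvec [0.004 0.    0.   ] pos [431.4  89.1  86.4] yaxis [0.998 0.056 0.004] w 0.125 F [4.1 2.1 2.2] [-0.06  0.32  1.92  0.    0.9  -0.12]
```

```bash
python3 -m jog '[{"tx":0,"ty":-2,"tz":0,"ax":0,"ay":0,"az":0,"jaw":1},{"tx":0,"ty":-1.5,"tz":0,"ax":0,"ay":0,"az":0,"jaw":1},{"tx":0,"ty":0,"tz":0,"ax":0,"ay":0,"az":0,"jaw":1},{"tx":0,"ty":0,"tz":0,"ax":0,"ay":0,"az":0,"jaw":1}]';python3 go.py 543.5 94 84
```

```text
time_s: 5.65
eef_pos: [428.1, 88.9, 86.3]
ee_rot: [0.001, 0.687, 0.727, 0.001]
force: [4.1, 1.5, 7.3]
grip_width: 0.122
grip_force: 41.1
tool shift [ -1.4 115.5   2.7] rotvec [0.003 0.    0.   ] pos [428.1  88.9  86.3] yaxis [0.998 0.056 0.003] w 0.122 F [4.1 1.5 7.3] [-0.06  0.31  1.93  0.    0.9  -0.12]
```

```bash
python3 -m jog '[{"tx":0,"ty":0,"tz":0,"ax":0,"ay":0,"az":0,"jaw":-0.1},{"tx":0,"ty":0,"tz":0,"ax":0,"ay":0,"az":0,"jaw":-0.1},{"tx":0,"ty":2,"tz":0,"ax":0,"ay":0,"az":0,"jaw":-0.1},{"tx":0,"ty":2,"tz":0,"ax":0,"ay":0,"az":0,"jaw":-0.1},{"tx":0,"ty":0,"tz":0,"ax":0,"ay":0,"az":0,"jaw":-0.1}]';python3 go.py 543.5 94 84;python3 -m jog '[{"tx":0,"ty":0,"tz":-15,"ax":0,"ay":0,"az":0,"jaw":-0.1},{"tx":0,"ty":0,"tz":-40,"ax":0,"ay":0,"az":0,"jaw":-0.1},{"tx":0,"ty":0,"tz":-50,"ax":0,"ay":0,"az":0,"jaw":-0.1},{"tx":0,"ty":0,"tz":-35,"ax":0,"ay":0,"az":0,"jaw":1},{"tx":0,"ty":0,"tz":0,"ax":0,"ay":0,"az":0,"jaw":1}]'
python3 go.py 630.5 50.5 200
python3 - <<'E'
from h import *
for n in("top","side"):
    c=capture(n);print(place_of("tall_handle",n)[:2])
    for r in place_of("tall_handle",n)[:1]:print(pix2world(c,r["centre"],z=103).round(1))
    cv2.imwrite(f"pics/{n}4.png",c["color"][:,:,::-1])
    P=cloud(c);b=P[(P[:,0]>405)&(P[:,0]<450)&(P[:,1]>60)&(P[:,1]<115)&(abs(P[:,2]-106)<8)];print(len(b),np.median(b,0) if len(b) else 0)
E
```

```text
time_s: 6.28
eef_pos: [430.8, 89.1, 85.2]
ee_rot: [-0.0, 0.687, 0.727, -0.0]
force: [0.4, 0.1, -0.3]
grip_width: 0.551
grip_force: 0.0
tool shift [ -1.4 112.8   1.2] rotvec [-0.  0.  0.] pos [430.8  89.1  85.2] yaxis [ 0.998  0.056 -0.   ] w 0.551 F [ 0.4  0.1 -0.3] [-0.06  0.32  1.92 -0.    0.9  -0.12]
time_s: 6.9
eef_pos: [431.6, 89.1, 227.3]
ee_rot: [0.002, 0.687, 0.727, 0.002]
force: [-0.2, 0.1, -0.9]
grip_width: 0.131
grip_force: 0.0
tool shift [-49.7 196.3  28.3] rotvec [0.005 0.001 0.   ] pos [431.6  89.1 227.3] yaxis [0.998 0.056 0.005] w 0.131 F [-0.2  0.1 -0.9] [-0.06  0.13  1.74 -0.    1.27 -0.12]
[{'centre': [345.1, 292.4], 'conf': 0.8}]
[432.   83.3 103. ]
61 [436.21928479 101.71430915 107.20233848]
[{'centre': [166.5, 209.2], 'conf': 0.76}]
[434.5  84.4 103. ]
142 [436.34962027  87.70467367 107.87806645]
```

View pics/side4.png

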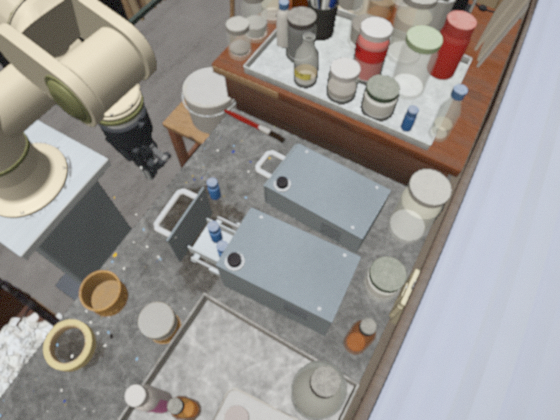

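The tray stands out with the bow at (175,210), front plate at (190,222) and stock visible. The gripper is clear of it. I move over the button with the fingers shut and let the two seconds pass.

```bash
python3 -m jog '[{"tx":-12.4,"ty":49,"tz":0,"ax":0,"ay":0,"az":0,"jaw":1},{"tx":-12.4,"ty":49,"tz":0,"ax":0,"ay":0,"az":0,"jaw":1},{"tx":-12.4,"ty":49,"tz":0,"ax":0,"ay":0,"az":0,"jaw":1},{"tx":-12.4,"ty":49,"tz":0,"ax":0,"ay":0,"az":0,"jaw":1},{"tx":0,"ty":0,"tz":28,"ax":0,"ay":0,"az":0,"jaw":1}]'
for i in 1 2 3; do python3 -m jog '[{"tx":0,"ty":0,"tz":0,"ax":0,"ay":0,"az":0,"jaw":1},{"tx":0,"ty":0,"tz":0,"ax":0,"ay":0,"az":0,"jaw":1},{"tx":0,"ty":0,"tz":0,"ax":0,"ay":0,"az":0,"jaw":1},{"tx":0,"ty":0,"tz":0,"ax":0,"ay":0,"az":0,"jaw":1},{"tx":0,"ty":0,"tz":0,"ax":0,"ay":0,"az":0,"jaw":1}]' >/dev/null; done
python3 go.py 630.5 51 155
```

```text
time_s: 7.82
eef_pos: [632.2, 49.5, 196.7]
ee_rot: [0.001, 0.687, 0.726, 0.001]
force: [-0.3, -0.2, -0.7]
grip_width: -0.005
grip_force: 0.0
tool shift [ 0.4  1.4 42.3] rotvec [ 0. -0.  0.] pos [629.2  50.5 197.3] yaxis [0.998 0.056 0.   ] w 0.005 F [0.4 1.4 0. ] [-0.11  0.57  1.2   0.    1.37 -0.16]
```

```bash
python3 -m jog '[{"tx":0.5,"ty":1.5,"tz":20,"ax":0,"ay":0,"az":0,"jaw":1},{"tx":0,"ty":0,"tz":15,"ax":0,"ay":0,"az":0,"jaw":1},{"tx":0,"ty":0,"tz":10,"ax":0,"ay":0,"az":0,"jaw":1},{"tx":0,"ty":0,"tz":0,"ax":0,"ay":0,"az":0,"jaw":1}]'
python3 go.py 630.5 51 136
python3 - <<'E'
from h import *
a=capture("side")["color"][170:320,150:350,::-1].repeat(2,0).repeat(2,1)
b=capture("top")["color"][150:300,280:480,::-1].repeat(2,0).repeat(2,1)
cv2.imwrite("pics/both5.png",np.hstack([a,b]))
E
```

```text
time_s: 10.2
eef_pos: [630.4, 51.1, 151.6]
ee_rot: [-0.001, 0.687, 0.727, -0.0]
force: [0.1, 1.0, -0.2]
grip_width: 0.002
grip_force: 0.0
tool shift [-0.2  0.1 15.6] rotvec [-0.001 -0.     0.   ] pos [630.4  51.1 151.6] yaxis [ 0.998  0.056 -0.001] w 0.002 F [ 0.1  1.  -0.2] [-0.1   0.61  1.25  0.    1.28 -0.16]
```

View pics/both5.png

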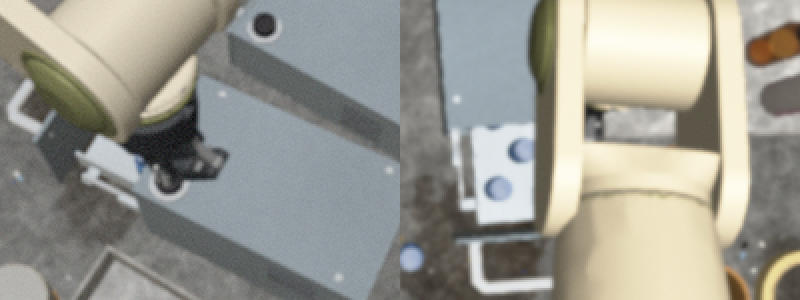

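In the side crop the fingertips sit over the button near (172,180), and the tray is still out. I press and hold.

```bash
python3 -m jog '[{"tx":0,"ty":0,"tz":6,"ax":0,"ay":0,"az":0,"jaw":1},{"tx":0,"ty":0,"tz":5,"ax":0,"ay":0,"az":0,"jaw":1},{"tx":0,"ty":0,"tz":4.5,"ax":0,"ay":0,"az":0,"jaw":1},{"tx":0,"ty":0,"tz":0,"ax":0,"ay":0,"az":0,"jaw":1},{"tx":0,"ty":0,"tz":0,"ax":0,"ay":0,"az":0,"jaw":1}]'
python3 -m jog '[{"tx":0,"ty":0,"tz":0,"ax":0,"ay":0,"az":0,"jaw":1},{"tx":0,"ty":0,"tz":0,"ax":0,"ay":0,"az":0,"jaw":1},{"tx":0,"ty":0,"tz":0,"ax":0,"ay":0,"az":0,"jaw":1},{"tx":0,"ty":0,"tz":0,"ax":0,"ay":0,"az":0,"jaw":1},{"tx":0,"ty":0,"tz":0,"ax":0,"ay":0,"az":0,"jaw":1}]'
python3 - <<'E'
from h import *
for n in("top","side"):
    c=capture(n);print([(r["conf"],pix2world(c,r["centre"],z=103).round(1)) for r in place_of("tall_handle",n)[:2]])
E
```

```text
time_s: 10.92
eef_pos: [631.0, 51.1, 137.1]
ee_rot: [0.0, 0.687, 0.727, 0.0]
force: [2.8, 0.5, 3.8]
grip_width: 0.0
grip_force: 2.0
time_s: 11.55
eef_pos: [630.7, 51.1, 136.8]
ee_rot: [0.0, 0.687, 0.727, 0.0]
force: [2.8, 0.6, 4.4]
grip_width: 0.001
grip_force: 2.1
[(0.76, array([532.2,  86.5, 103. ]))]
[]
```

Handle is back at x≈532–540. I hold a bit longer, then lift and check.

```bash
python3 -m jog '[{"tx":0,"ty":0,"tz":0,"ax":0,"ay":0,"az":0,"jaw":1},{"tx":0,"ty":0,"tz":0,"ax":0,"ay":0,"az":0,"jaw":1},{"tx":0,"ty":0,"tz":0,"ax":0,"ay":0,"az":0,"jaw":1},{"tx":0,"ty":0,"tz":0,"ax":0,"ay":0,"az":0,"jaw":1},{"tx":0,"ty":0,"tz":0,"ax":0,"ay":0,"az":0,"jaw":1}]'
python3 -m jog '[{"tx":0,"ty":0,"tz":-30,"ax":0,"ay":0,"az":0,"jaw":1},{"tx":0,"ty":0,"tz":-50,"ax":0,"ay":0,"az":0,"jaw":1},{"tx":0,"ty":-60,"tz":-15,"ax":0,"ay":0,"az":0,"jaw":1},{"tx":0,"ty":-60,"tz":0,"ax":0,"ay":0,"az":0,"jaw":1},{"tx":0,"ty":-60,"tz":0,"ax":0,"ay":0,"az":0,"jaw":1}]'
python3 - <<'E'
from h import *
for n in("top","side"):
    c=capture(n);cv2.imwrite(f"pics/{n}6.png",c["color"][:,:,::-1]);print([(r["conf"],pix2world(c,r["centre"],z=103).round(1)) for r in place_of("tall_handle",n)[:2]])
P=cloud(c);print([np.median(P[(P[:,0]>500)&(P[:,0]<570)&(P[:,1]>y)&(P[:,1]<y+15)&(abs(P[:,2]-105)<8)],0).round(1) for y in(60,75,90,105)])
E
```

```text
time_s: 12.38
eef_pos: [630.6, 51.1, 136.8]
ee_rot: [-0.0, 0.687, 0.727, -0.0]
force: [3.5, -0.9, 5.3]
grip_width: -0.002
grip_force: 2.1
time_s: 13.0
eef_pos: [447.9, 41.3, 230.8]
ee_rot: [-0.001, 0.687, 0.727, -0.001]
force: [0.3, -0.0, 0.4]
grip_width: -0.003
grip_force: 0.0
[]
[(0.75, array([542.6,  94. , 103. ]))]
[array([547.3,  67.5, 108.4]), array([546.4,  82.4, 107.6]), array([545.7,  97.8, 108.1]), array([545. , 112.5, 107.8])]
```

View pics/side6.png

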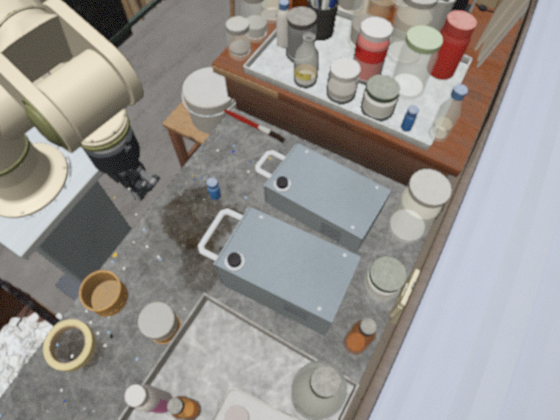

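The tall unit's bow is back at (215,232), exactly as at the start. The low unit's bow at (270,162) hasn't moved.

```bash
python3 -c "
from rig import *
print(finish_job())"
```

```text
the job is handed in; nothing more can be done
None
```

I pulled the tall unit's tray out until it locked, left it standing untouched for over 2 s, then pressed its release and it ran fully home; the low tray stayed shut, and I handed the job in at about 13 s (no verdict was returned).

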